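# Index a bone die blank to the third stop and hold it for the graver

## Robot

A 7-joint arm with a two-finger parallel gripper is mounted at the origin on the work surface. World frame = base frame: x ahead of the robot, y to its left, z up, the work surface at z = 0. Lengths are in mm, angles in degrees, forces in N, time in s.
With the tool pointing down it reaches from about 425 to 875 mm from the base axis. Payload 9.9 kg.
Tool frame: the origin (TCP) lies on the centre line of the jaws, within the pads' length; the fingertips stand 8 mm ahead of it and the grasp point (between the pads) lies 11 mm behind it; z points along the fingers, x is the direction in which the jaws open and shut, and the axes are right-handed (so a half turn about z gives the same grasp; the last joint's range is limited). The gripper opens to 85 mm and grips with 20 to 120 N. Pads are 22 mm wide; open, the fingers measure 114 mm over their backs; the gripper's body (76 mm by 85 mm) begins 54 mm behind the grasp point. The pads swing forward as they close: fully open they stand 13 mm farther back than shut.
Start: joints at [-69.03, 32.985, 1.427, 82.34, -0.859, 64.687, -3.237], TCP at [293.474, 607.867, 239.289] pointing down, gripper open.
Joint ranges: [-157.87, 157.87], [-19.46, 123.44], [-87.15, 90], [11.01, 140.99], [-62.26, 242.26], [9.8, 113.94], [-161.44, 161.44]. Speed limits (degrees/s): [127.2, 127.2, 172.46, 172.46, 180, 180, 180].

## Interface

Orientations are given as [roll, pitch, yaw] about the fixed x, y, z axes, in that order (R = Rz(yaw) Ry(pitch) Rx(roll)).
In Python, from bench import r gives the robot as it stands.
- The arm moves only by the tool carry_out, never from a script. Its argument "deltas" is a list of rows, each an object with "rot": the turn, a rotation vector about the world's x, y, z in rad, a list of three; "dp": the shift along the world's x, y, z in cm, a list of three; "fingers": the opening in per cent of the stroke, from 0 (shut) to 100 (fully open). A call has exactly 5 rows; each row is the pose to reach, as a shift and turn from the pose commanded when the call began; what a row does not reach only later rows make up. A row lasts 1/8 s, in which the tool goes at most 62.5 mm and 10.7 degrees, less where a joint would pass 70% of its speed; a pose out of reach is approached as far as the arm can. A call with a gripper value outside its range is refused whole. The fingers move at their own pace and stop on an object; the grip force is fixed at half the most. Time passes only in rows, so rows that repeat a pose let the fingers close, or fill a call up. It gives the time, the measured TCP pose, the force and the opening at its end, in the units of the state.
- r.state(): the state, without advancing time (a new reading comes with each control period).
- r.snapshot(name): name is "scene" or "top" or "wrist"; returns a dict with "frame" (420x560x3 uint8, red, green, blue), "range_z" (420x560 float32, mm along the optical axis (not along the pixel's ray), 0 where there is no reading), "intrinsics" (3x3 intrinsics, pixels), "world_to_cam" (4x4, takes a point from world to camera coordinates); the wrist camera has in their place "tool_from_camera" (4x4, takes a point from camera to tool coordinates, whose origin is the TCP and whose axes are the tool frame's). Camera axes: x right, y up, looking along -z (the intrinsics and any distortion apply to the point x, -y, -z); pixel columns grow to the right and rows downward; lengths in mm; the calibration is good to about 2 mm. A picture is of the moment at which its call begins: read the wrist's pose just before it.
- r.hand_in(): hands the job in, once; it reports no verdict.
The state is a dict: "time_s": time; "qpos": joint angles; "qvel": joint speeds; "joint_efforts": joint torques, N m; "tcp_pos": TCP position; "orientation": TCP orientation; "force": force on the tool from outside, world axes, zero at the start; "torque": the same for the moment, N m; "opening": finger opening in mm.
Only numpy, scipy, OpenCV 4.12 (cv2) and the standard library are available. Lean on these libraries where they do the work, as an engineer would, in place of code of your own. Each camera call takes 0.05 s, during which the arm holds its last target. There are 200 camera calls.

## Task

Take the plain cube of bone out of the pocket tray and seat it squarely, all the way down, in the square nest of the indexing fixture while its knob is still at home. Then grip the knurled indexing knob and turn it clockwise (seen from above) by feel, three clicks from home and no further, so that the third dot of the rosette can be cut. Finish still gripping the knob, holding it on the third stop with the cube in its nest, and leave everything else on the bench where it lies.

Things in the scene. Friction and masses are not known exactly. Their poses are not given: they have to be found in the camera images.
- blank_center (a point): Centre of the bone die blank to be worked: a plain unmarked cube, 20 mm each way, 15 g, the only cube in the tray. Axes along its edges, z up; its sides are parallel to the tray's to within 4 degrees. It stands 6 mm deep in a tray pocket with 2 mm of play all round; the upper 14 mm stand clear of the tray.
- tray: Pale wooden pocket tray, 172 x 116 x 10 mm, fixed to the bench; origin at the centre of its underside, x along the long side. Six square pockets of 24 mm, 6 mm deep (floors 4 mm above the bench), three along x at 56 mm pitch by two across at 56 mm pitch. Three of them hold work: the cube, the round plug and the bead, in any order; the other three are empty.
- nest_floor (a point): Centre of the floor of the square work nest on the indexing fixture: a 46 mm square aluminium block with one square pocket 23.5 mm wide (1.75 mm of play each side of the blank) and 7 mm deep. This point lies 52 mm above the bench, the block's rim 59 mm, the centre of a seated blank 62 mm. x and y along the pocket's sides. It sits on a round table that is belt-driven one to one by the indexing knob, so it turns as the knob turns; nothing but the drive holds it.
- knob_grip (a point): Point on the vertical axis of the indexing knob at the height to grip it, 69 mm above the bench. The knob is an upright knurled steel cylinder, diameter 40 mm, from 51 to 81 mm above the bench, above a lobed brass dividing wheel (radius 38 mm, top at 46.5 mm) that turns with it; fingertips must stay above 47 mm. It stands 116 mm from the nest, at the end of the fixture nearer the robot. Its x axis points towards the nest at home and turns with the knob.
- index_knob (a joint): Knob angle, rad: 0 at home, growing clockwise from above. A sprung roller drops into a notch each 0.393 rad (22.5 deg): third stop 1.178, end pin past 1.96. It resists with up to 0.15 N m to the crest half-way, then pulls on into the next notch, where the pull stops short: the click. Grip with 15 N or more or the pads may slip; let go, the knob settles into the nearest notch and stays.
- indexer: Indexing fixture bolted to the bench: steel bed 262 x 104 x 12 mm with a grey belt case to 36 mm height; origin at bench level half-way between the axes of the knob (58 mm to its -x) and of the nest (58 mm to its +x). On its +x end, 131 mm from the origin, a steel column 92 mm high carries an engraving arm swung aside to +y (73 mm long, top at 98 mm).
- plug_center (a point): Centre of a round bone plug, diameter 20 mm, 18 mm high, upright in another pocket. Not wanted; leave it.
- bead_center (a point): Centre of a round bone bead (ball), diameter 20 mm, in another pocket. Not wanted; leave it.
- die_a_center (a point): Centre of a finished bone die with pips, 16 mm, lying on the bench. Leave it.
- die_b_center (a point): Centre of another such die, 16 mm. Leave it.
- die_c_center (a point): Centre of a third such die, 16 mm. Leave it.
- checker: Pear-wood checker, diameter 32 mm, 9 mm thick, flat on the bench; origin at the centre of its underside. Leave it.
- scoop: Copper scoop 197 mm long, 30 mm high, with turned handle towards its -x; origin at bench level near the back of the bowl. Leave it.
- sieve: Round brass sieve pan, diameter 150 mm, 45 mm high, open side up; origin at the centre of its underside. Leave it.

How it is judged:
By the outcome, as a careful person would: the job done as asked, in the order asked, and still so for the second after the job is handed in, while the arm keeps its last pose, push and grip.
It also fails if it takes over 72 s, if anything falls off the work surface, if the arm or the gripper's body presses on something with over 40 N, if the wrist force passes 120 N, or if a joint passes its speed limit or range.

## Working session

There is one attempt and no reset: what is moved stays moved. The work goes in short steps, Python scripts to look and compute and a tool call to move; the robot and the scene stay as the last step left them, time stands still between calls to the robot, and variables do not carry over. Pictures are saved under pics/ and viewed, about 8 in all and at most 12, crops included, and the job is handed in when it is done.

Besides the shell and the picture viewer there is one more tool, called in YAML: its name, and indented under it one key for each argument. carry_out: Moves the arm, as the interface text tells. Its arguments: {"type":"object","properties":{"deltas":{"type":"array"}},"required":["deltas"]}

```bash
mkdir -p pics; cat > h.py <<'E'
import numpy as np, cv2
from bench import r
from scipy.spatial.transform import Rotation as R
def snap(n):
    s=r.state(); d=r.snapshot(n)
    if n=="wrist":
        T=np.eye(4); T[:3,:3]=R.from_euler('xyz',s['orientation'],degrees=True).as_matrix(); T[:3,3]=s['tcp_pos']
        d['c2w']=T@np.array(d['tool_from_camera'])
    else: d['c2w']=np.linalg.inv(np.array(d['world_to_cam']))
    return d
def save(d,f,box=None,sc=1):
    im=d['frame'][...,::-1]
    if box: im=im[box[1]:box[3],box[0]:box[2]]
    cv2.imwrite('pics/'+f,cv2.resize(im,None,fx=sc,fy=sc,interpolation=cv2.INTER_CUBIC))
def ray(d,uv,z):
    uv=np.atleast_2d(uv).astype(float);K=np.array(d['intrinsics'])
    p=np.c_[uv,np.ones(len(uv))]@np.linalg.inv(K).T*[1,-1,-1]
    w=p@d['c2w'][:3,:3].T;o=d['c2w'][:3,3]
    return o+w*((z-o[2])/w[:,2])[:,None]
def cloud(d):
    z=d['range_z'];h,w=z.shape;v,u=np.mgrid[:h,:w];K=np.array(d['intrinsics'])
    p=np.stack([u,v,np.ones_like(u)],-1)@np.linalg.inv(K).T*[1,-1,-1]*z[...,None]
    c=p@d['c2w'][:3,:3].T+d['c2w'][:3,3]; c[z==0]=np.nan
    return c
E
python3 - <<'E'
from h import *
import pickle
print(r.state())
for n in('top','scene'):
    d=snap(n); pickle.dump(d,open(n+'.pkl','wb')); save(d,n+'.png',sc=1.4); print(n,d['c2w'].round(2).tolist(),np.array(d['intrinsics']).tolist())
    c=cloud(d); print(np.nanpercentile(c.reshape(-1,3),[1,50,99],axis=0))
E
```

```text
{'time_s': 0.0, 'qpos': array([-69.03004211,  33.03300911,   1.42362816,  82.38443475,
        -0.86000568,  64.68876127,  -3.23933203]), 'qvel': array([-0.02781137,  0.00573512,  0.00051209, -0.03991128,  0.005378  ,
        0.04431359, -0.0174631 ]), 'joint_efforts': array([ 5.01562117e-04, -7.65788054e+01,  2.25079268e+00, -2.85944813e+01,
        1.53710571e-02,  1.31827701e-02,  4.50871767e-05]), 'tcp_pos': array([293.27955891, 607.47195444, 238.45095061]), 'orientation': array([1.79995424e+02, 9.55198269e-02, 6.42281236e+01]), 'force': array([-0.56515614,  0.76079879, -0.1487584 ]), 'torque': array([-0.05509098, -0.00350503, -0.0186396 ]), 'opening': 85.66372342236103}
top [[0.02, 0.99, -0.11, 466.35], [-1.0, 0.02, 0.01, 5.27], [0.02, 0.11, 0.99, 970.45], [0.0, 0.0, 0.0, 1.0]] [[379.9905739237418, 0.0, 282.36103162023176], [0.0, 379.9905739237418, 212.40000563593168], [0.0, 0.0, 1.0]]
[[ 8.07051118e+01 -1.05564271e+03 -7.56635931e+02]
 [ 5.79524944e+02 -1.18839597e+00 -7.41769547e-01]
 [ 1.51839311e+03  8.99359207e+02  1.68503973e+02]]
scene [[-0.4, -0.62, 0.67, 1443.64], [0.92, -0.28, 0.29, 356.83], [0.01, 0.73, 0.68, 939.01], [0.0, 0.0, 0.0, 1.0]] [[524.4450150505616, 0.0, 272.6101194418256], [0.0, 524.4450150505616, 210.8506350356968], [0.0, 0.0, 1.0]]
[[-1.55830678e+03 -1.58263181e+03 -7.56090930e+02]
 [ 5.28725589e+02 -3.02047189e+01  7.54815118e-02]
 [ 9.50519662e+02  6.53241830e+02  3.01505136e+02]]
```

View pics/top.png

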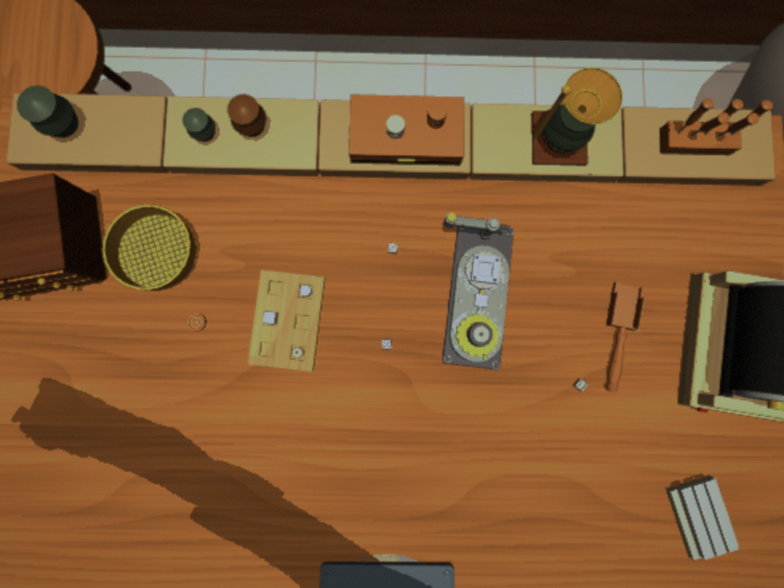

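The top view shows the tray at about (286,320) and the fixture at (480,295) in scaled pixels. The knob is at (480,335) and the nest at (484,268). Next I'll zoom in and measure both.

```bash
python3 - <<'E'
from h import *
import pickle
d=pickle.load(open('top.pkl','rb')); f=d['frame'][...,::-1]
a=f[190:268,172:236]; b=f[148:268,312:372]
A=cv2.resize(a,(0,0),fx=6,fy=6,interpolation=cv2.INTER_CUBIC);B=cv2.resize(b,(0,0),fx=5,fy=5,interpolation=cv2.INTER_CUBIC)
H=600;o=np.zeros((H,A.shape[1]+B.shape[1],3),np.uint8);o[:A.shape[0],:A.shape[1]]=A;o[:B.shape[0],A.shape[1]:]=B
cv2.imwrite('pics/crop.png',o)
print('cube?',ray(d,[[270/1.4,318/1.4],[305/1.4,291/1.4],[297/1.4,352/1.4]],24))
print('knob',ray(d,[[481/1.4,335/1.4]],81),'nest',ray(d,[[484/1.4,268/1.4]],59))
c=cloud(d)
def pts(u0,v0,u1,v1,z0,z1):
    p=c[v0:v1,u0:u1].reshape(-1,3);p=p[(p[:,2]>z0)&(p[:,2]<z1)];return p
for n,a in dict(tray=(172,186,240,272,6,14),work=(172,186,240,272,18,35),knob=(312,215,372,262,74,90),nest=(325,170,370,208,50,66)).items():
    p=pts(*a)
    if len(p)>3: print(n,len(p),p.mean(0).round(1),p.min(0).round(),p.max(0).round(),cv2.minAreaRect(p[:,:2].astype(np.float32)))
E
```

```text
cube? [[531.52094821 213.81826206  24.        ]
 [580.98949054 153.56379983  24.        ]
 [472.30122778 163.75588506  24.        ]]
knob [[ 505.50004755 -151.77536755   81.        ]] nest [[ 622.94340929 -161.00483608   59.        ]]
tray 2470 [528.9 188.4   8.9] [441. 123.   6.] [620. 253.  14.] ((530.1613159179688, 188.34671020507812), (116.6559829711914, 172.06822204589844), 84.46186065673828)
work 156 [532.1 183.7  21.8] [466. 146.  18.] [591. 226.  27.] ((530.9288330078125, 188.15298461914062), (75.64573669433594, 126.60205841064453), 85.28903198242188)
knob 227 [ 507.5 -150.6   80.1] [ 487. -170.   75.] [ 528. -132.   85.] ((507.5919494628906, -151.17977905273438), (37.5778694152832, 38.99616622924805), 28.1770076751709)
nest 336 [ 622.5 -163.6   56.3] [ 598. -189.   50.] [ 647. -138.   62.] ((622.90283203125, -163.69168090820312), (46.26655960083008, 46.12577438354492), 83.90939331054688)
```

View pics/crop.png

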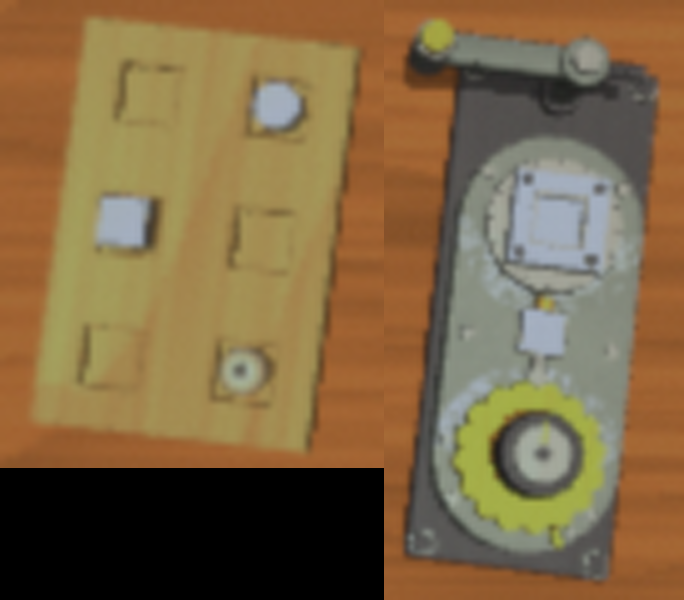

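The blank is the square at the middle-left pocket, about (531,214). The tray's yaw is about -5.5° and the fixture's about -6°. I'm moving above the cube with the jaws across y.

carry_out:
  deltas:
    - {"rot":[0,0,0.07],"dp":[4,-5,0],"fingers":100}
    - {"rot":[0,0,0.14],"dp":[8,-10,0],"fingers":100}
    - {"rot":[0,0,0.21],"dp":[12,-15,-1],"fingers":100}
    - {"rot":[0,0,0.28],"dp":[16,-20,-2],"fingers":100}
    - {"rot":[0,0,0.354],"dp":[19,-25,-3],"fingers":100}

```text
time_s: 0.72
tcp_pos: [482.4, 359.7, 209.5]
orientation: [180.0, 0.0, 84.6]
force: [0.4, 1.2, -0.6]
opening: 85.5
```

carry_out:
  deltas:
    - {"rot":[0,0,0],"dp":[2,-5,-1],"fingers":100}
    - {"rot":[0,0,0],"dp":[4,-10,-2],"fingers":100}
    - {"rot":[0,0,0],"dp":[4.8,-14.4,-4],"fingers":70}
    - {"rot":[0,0,0],"dp":[4.8,-14.4,-6],"fingers":60}
    - {"rot":[0,0,0],"dp":[4.8,-14.4,-6],"fingers":60}

```text
time_s: 1.35
tcp_pos: [528.4, 216.6, 148.6]
orientation: [-179.8, 0.1, 84.5]
force: [-0.5, 0.8, 0.5]
opening: 51.6
```

```bash
python3 - <<'E'
from h import *
import pickle
s=r.state();print(s['time_s'],s['tcp_pos'],s['orientation'],s['opening'],s['qpos'].round(1))
d=snap('wrist');pickle.dump(d,open('w1.pkl','wb'));save(d,'w1.png')
c=cloud(d);m=(c[...,2]>19)&(c[...,2]<30)
n,l,st,ce=cv2.connectedComponentsWithStats(m.astype(np.uint8))
for i in range(1,n):
    if st[i,4]>200:
        p=c[l==i];print(st[i],p.mean(0).round(1),cv2.minAreaRect(p[:,:2].astype(np.float32)))
t=pickle.load(open('top.pkl','rb'));ct=cloud(t)
p=ct[205:226,335:350];print('block z',np.nanpercentile(p[...,2],[50,90,99]))
E
```

```text
1.35 [528.36134183 216.64818761 148.64988812] [-1.79834628e+02  8.84707707e-02  8.44676425e+01] 51.59728258995904 [-25.3  29.8  -2.5 104.8   1.7  45.7  55.8]
[211 142  20  20 308] [474.6 167.5  21.9] ((475.0198669433594, 167.0142364501953), (16.345256805419922, 16.172677993774414), 85.01439666748047)
[275 203  23  23 486] [535.  218.1  23.7] ((535.663330078125, 218.14944458007812), (19.831907272338867, 20.234737396240234), 86.93907928466797)
[437 239 116  76 923] [604.2 393.5  24.6] ((607.7805786132812, 400.92681884765625), (33.627445220947266, 120.97991180419922), 35.06203079223633)
[493 334  67  35 719] [717.1 461.9  24.3] ((716.0528564453125, 460.83160400390625), (12.710284233093262, 70.59243774414062), 23.151905059814453)
block z [36.81602978 46.21107878 48.64065093]
```

View pics/w1.png

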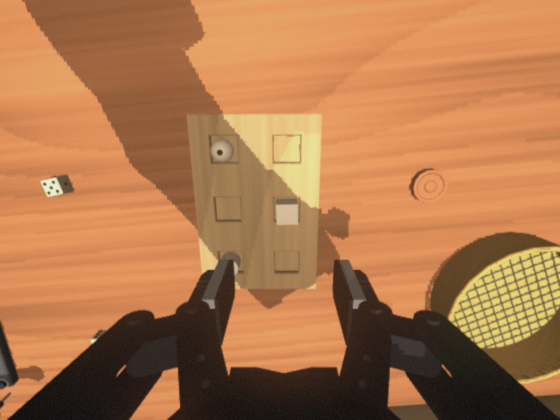

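The wrist view shows the cube at (287,211), plain and square, with the bead at (220,150) and the plug at (230,262). The arm was still settling in that frame, so I'll go lower and look again at rest.

carry_out:
  deltas:
    - {"rot":[0,0,0],"dp":[0.2,0.2,-3],"fingers":60}
    - {"rot":[0,0,0],"dp":[0.2,0.2,-7],"fingers":60}
    - {"rot":[0,0,0],"dp":[0.2,0.2,-7],"fingers":60}
    - {"rot":[0,0,0],"dp":[0.2,0.2,-7],"fingers":60}
    - {"rot":[0,0,0],"dp":[0.2,0.2,-7],"fingers":60}

```text
time_s: 2.02
tcp_pos: [532.2, 220.1, 81.8]
orientation: [179.9, -0.1, 84.5]
force: [-0.7, -0.3, -0.3]
opening: 51.2
```

```bash
cat > look.py <<'E'
from h import *
import sys
def look(z0,z1,mn=200,cen=None):
    s=r.state();print(s['time_s'],s['tcp_pos'].round(1),s['orientation'].round(1),round(s['opening'],1))
    d=snap('wrist');c=cloud(d);m=(c[...,2]>z0)&(c[...,2]<z1)
    n,l,st,ce=cv2.connectedComponentsWithStats(m.astype(np.uint8))
    for i in range(1,n):
        if st[i,4]>mn:
            p=c[l==i];print(st[i],p.mean(0).round(1),[np.round(x,1) for x in cv2.minAreaRect(p[:,:2].astype(np.float32))])
    return d
E
python3 - <<'E'
from look import *
d=look(19,30);save(d,'w2.png')
E
```

```text
2.025 [532.2 220.1  81.8] [ 1.799e+02 -1.000e-01  8.450e+01] 51.2
[180 145  27  28 551] [474.5 167.8  21.9] [array([474.9, 166.9]), array([16.8, 17.2]), np.float64(83.4)]
[267 225  30  30 824] [534.8 218.2  23.7] [array([535.7, 218.1]), array([19.9, 20.5]), np.float64(86.5)]
[ 475  274   85   77 1318] [606.  384.4  24.5] [array([608. , 385.6]), array([14.4, 78.9]), np.float64(45.4)]
```

View pics/w2.png

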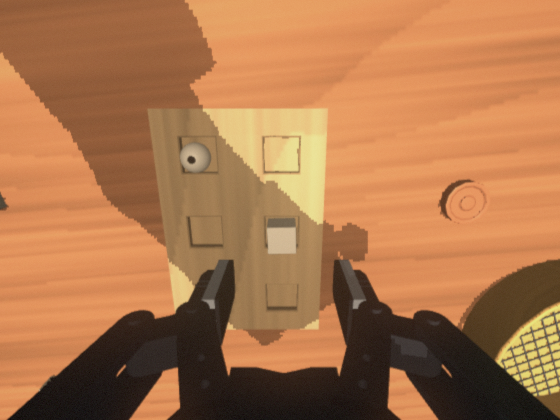

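At rest, the wrist camera again puts the cube at (535.7,218.1). It appears at pixel (282,238), between the jaws. Next I'll descend and grip.

carry_out:
  deltas:
    - {"rot":[0,0,0],"dp":[0.26,-0.23,-2],"fingers":60}
    - {"rot":[0,0,0.015],"dp":[0.26,-0.23,-4],"fingers":60}
    - {"rot":[0,0,0.015],"dp":[0.26,-0.23,-6],"fingers":60}
    - {"rot":[0,0,0.015],"dp":[0.26,-0.23,-6],"fingers":60}
    - {"rot":[0,0,0.015],"dp":[0.26,-0.23,-6],"fingers":60}

```text
time_s: 2.7
tcp_pos: [534.4, 217.4, 21.1]
orientation: [179.9, -0.0, 85.4]
force: [0.1, 0.1, -0.5]
opening: 51.4
```

carry_out:
  deltas:
    - {"rot":[0,0,0],"dp":[0,0,0],"fingers":35}
    - {"rot":[0,0,0],"dp":[0,0,0],"fingers":10}
    - {"rot":[0,0,0],"dp":[0,0,0],"fingers":0}
    - {"rot":[0,0,0],"dp":[0,0,0],"fingers":0}
    - {"rot":[0,0,0],"dp":[0,0,0],"fingers":0}

```text
time_s: 3.32
tcp_pos: [534.3, 217.3, 21.0]
orientation: [179.9, -0.0, 85.4]
force: [-0.9, -1.4, 7.0]
opening: 18.2
```

carry_out:
  deltas:
    - {"rot":[0,0,0],"dp":[0,0,1],"fingers":0}
    - {"rot":[0,0,0],"dp":[0,0,4],"fingers":0}
    - {"rot":[0,0,0],"dp":[0,0,8],"fingers":0}
    - {"rot":[0,0,0],"dp":[0,0,10],"fingers":0}
    - {"rot":[0,0,0],"dp":[0,0,10],"fingers":0}

```text
time_s: 3.95
tcp_pos: [534.8, 217.5, 122.1]
orientation: [179.8, -0.1, 85.4]
force: [0.1, -0.0, -0.1]
opening: 18.0
```

```bash
python3 - <<'E'
from look import *
d=look(95,125);save(d,'w3.png')
E
```

```text
3.95 [534.8 217.5 122.1] [ 1.798e+02 -1.000e-01  8.540e+01] 18.0
[ 252  252   64   52 1463] [530.5 217.5 120.5] [array([534.8, 217.2]), array([31.4, 24.2]), np.float64(84.7)]
```

View pics/w3.png

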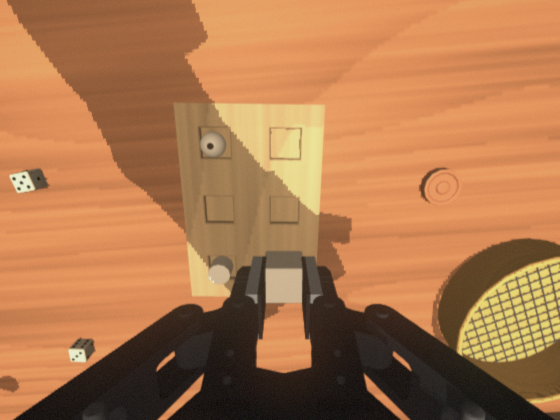

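The cube is held flat between the pads, at columns 266–302 and rows 252–301. I'll measure where it sits in the hand, then head for the nest.

```bash
python3 - <<'E'
from h import *
s=r.state();d=snap('wrist');c=cloud(d)
for v in range(246,306,3): print(v,c[v,284].round(1),d['frame'][v,284])
p=c[270:298,268:300].reshape(-1,3)
for u in range(260,310,3): print(u,c[285,u].round(1),end=';')
E
```

```text
246 [566.  214.9  11.1] [170 131  88]
249 [569.2 214.7  10.6] [170 133  90]
252 [526.  218.  104.8] [108  94  74]
255 [525.7 218.  109. ] [111  97  78]
258 [525.4 218.  113.1] [108  94  75]
261 [526.4 217.9 114.4] [109  95  76]
264 [525.8 218.  118.8] [110  95  77]
267 [525.7 218.  122. ] [119 104  84]
270 [526.6 217.9 123.4] [206 181 149]
273 [527.9 217.8 124. ] [205 181 147]
276 [529.6 217.6 123.8] [207 183 149]
279 [531.6 217.5 123.4] [205 181 147]
282 [532.9 217.4 124. ] [201 178 144]
285 [534.5 217.2 124.1] [204 181 145]
288 [536.5 217.1 123.6] [207 183 150]
291 [538.6 216.9 123.1] [205 181 147]
294 [540.1 216.8 123.4] [204 180 146]
297 [541.4 216.7 124.1] [203 179 146]
300 [543.8 216.5 123.2] [203 180 147]
303 [545.5 216.4 123.2] [152 112  83]
260 [522.  208.  142.7];263 [524.9 208.7 138.2];266 [533.8 208.4 124. ];269 [534.3 209.8 123.4];272 [534.3 211.3 123.7];275 [533.9 212.8 124.5];278 [534.7 214.2 123.4];281 [535.  215.7 123.1];284 [534.5 217.2 124.1];287 [534.7 218.7 123.9];290 [535.4 220.2 123. ];293 [534.8 221.7 124.3];296 [535.6 223.2 123.2];299 [535.4 224.7 123.6];302 [534.8 226.1 124.8];305 [523.5 227.  142.8];308 [523.3 228.3 143.4];
```

carry_out:
  deltas:
    - {"rot":[0,0,0],"dp":[1.5,-6,0],"fingers":0}
    - {"rot":[0,0,0],"dp":[3,-12,0],"fingers":0}
    - {"rot":[0,0,0],"dp":[4.5,-18,0],"fingers":0}
    - {"rot":[0,0,0],"dp":[6,-24,1],"fingers":0}
    - {"rot":[0,0,0],"dp":[7,-30,2],"fingers":0}

```text
time_s: 4.68
tcp_pos: [603.6, -84.8, 138.9]
orientation: [-179.9, -0.0, 85.4]
force: [1.0, 1.2, -0.1]
opening: 18.2
```

carry_out:
  deltas:
    - {"rot":[0,0,0],"dp":[0.5,-4,1],"fingers":0}
    - {"rot":[0,0,-0.01],"dp":[1,-8,1],"fingers":0}
    - {"rot":[0,0,-0.02],"dp":[1,-8,1],"fingers":0}
    - {"rot":[0,0,-0.02],"dp":[1,-8,1],"fingers":0}
    - {"rot":[0,0,-0.02],"dp":[1,-8,1],"fingers":0}

```text
time_s: 5.3
tcp_pos: [613.8, -161.1, 149.4]
orientation: [-179.9, -0.0, 84.4]
force: [0.6, -0.0, 0.6]
opening: 18.3
```

```bash
python3 - <<'E'
from look import *
import pickle
d=look(54,64);save(d,'w4.png');pickle.dump(d,open('w4.pkl','wb'));pickle.dump(r.state(),open('s4.pkl','wb'))
E
```

```text
5.3 [ 613.8 -161.1  149.4] [-179.9   -0.    84.4] 18.3
[ 255  204   59   53 2088] [ 620.5 -161.9   58.8] [array([ 623.6, -162.1]), array([46.1, 43.7]), np.float64(84.0)]
[515 388  39  12 309] [817.1  63.8  58.7] [array([817.9,  63.4]), array([ 5.7, 31.5]), np.float64(2.1)]
```

View pics/w4.png

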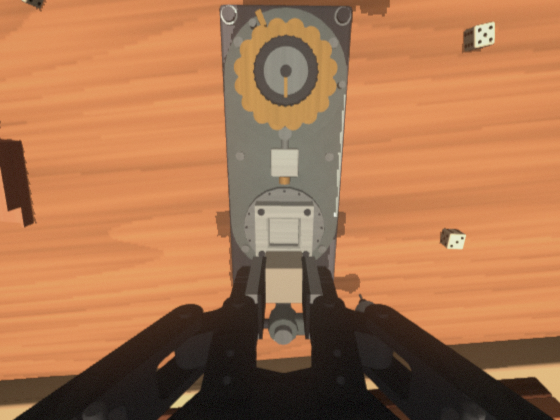

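The nest pocket is at (284,231), just below the held cube, and the knob is at (286,70) with its pointer at home. I'll measure the pocket and the knob from this frame.

```bash
python3 - <<'E'
from h import *
import pickle
d=pickle.load(open('w4.pkl','rb'));s=pickle.load(open('s4.pkl','rb'));c=cloud(d)
print(s['tcp_pos'])
sub=c[195:262,245:325];m=(sub[...,2]>56.5)&(sub[...,2]<62);p=sub[m]
r0=cv2.minAreaRect(p[:,:2].astype(np.float32));print('rim',r0)
a=np.radians(-5.8);E=np.array([[np.cos(a),np.sin(a)],[-np.sin(a),np.cos(a)]])
q=p[:,:2]@E.T;print('rim local min/max',np.percentile(q,[0.3,99.7],axis=0))
m=(sub[...,2]>49)&(sub[...,2]<55)
n,l,st,ce=cv2.connectedComponentsWithStats(m.astype(np.uint8))
print([(st[i],sub[l==i].mean(0).round(1)) for i in range(1,n) if st[i,4]>40])
i=[i for i in range(1,n) if st[i,4]>200]
for k in i:
    q=sub[l==k][:,:2]@E.T;print('floor local',np.percentile(q,[1,99],axis=0),cv2.minAreaRect(sub[l==k][:,:2].astype(np.float32)))
k=c[20:125,230:340];m=(k[...,2]>78)&(k[...,2]<84);p=k[m][:,:2].astype(np.float32);print('knob',cv2.minEnclosingCircle(p),np.isfinite(p).sum())
print('back',E.T@np.array([0,0]))
g=cv2.cvtColor(d['frame'],cv2.COLOR_RGB2GRAY);print(g[205:256:1,284]);print(g[230,250:322])
E
```

```text
[ 613.84031175 -161.27884369  149.64428594]
rim ((623.6400756835938, -162.13296508789062), (46.122501373291016, 43.703285217285156), 84.00532531738281)
rim local min/max [[ 615.19714575 -121.12315482]
 [ 658.16221318  -75.33121358]]
[(array([ 10,   7,  58,   4, 126], dtype=int32), array([ 602.4, -160.1,   52.1])), (array([ 25,  24,  29,  27, 743], dtype=int32), array([ 626.7, -162.3,   52.1]))]
floor local [[ 628.83892214 -109.56083091]
 [ 650.60899349  -86.56224882]] ((626.7333984375, -162.1627655029297), (23.07032012939453, 22.784109115600586), 83.65876770019531)
knob ((509.9216613769531, -149.6108856201172), 20.26259994506836) 7078
back [0. 0.]
[119 160 185 185 184 181 184 183 190 192 193 189 176 162 176 184 183 181
 183 184 184 184 186 187 186 187 187 183 182 180 183 185 183 184 185 184
 180 172 142 109 113 137 153 169 182 161 123 100  97  98  97]
[137 137 137 139 146 170 182 180 183 182 182 183 181 181 181 181 174 165
 150 152 186 189 189 186 189 188 188 189 188 187 186 188 188 188 187 186
 188 188 187 186 188 189 188 190 187 186 189 181 155 150 160 180 180 183
 182 183 183 183 182 182 182 184 175 146 141 142 139 142 142 140 139 140]
```

carry_out:
  deltas:
    - {"rot":[0,0,0],"dp":[0.6,-0.03,0],"fingers":0}
    - {"rot":[0,0,-0.008],"dp":[1.16,-0.06,-1.5],"fingers":0}
    - {"rot":[0,0,-0.008],"dp":[1.16,-0.06,-4],"fingers":0}
    - {"rot":[0,0,-0.008],"dp":[1.16,-0.06,-6.5],"fingers":0}
    - {"rot":[0,0,-0.008],"dp":[1.16,-0.06,-6.5],"fingers":0}

```text
time_s: 5.98
tcp_pos: [624.1, -162.9, 82.3]
orientation: [-179.7, -0.0, 83.8]
force: [0.3, -0.4, 0.6]
opening: 18.3
```

```bash
python3 - <<'E'
from look import *
d=look(56,63);save(d,'w5.png',(180,120,390,320),3.5)
c=cloud(d)
k=c.reshape(-1,3);k=k[(k[:,2]>78)&(k[:,2]<84)&(k[:,0]<540)&(k[:,0]>480)&(abs(k[:,1]+150)<30)][:,:2].astype(np.float32);print('knob',cv2.minEnclosingCircle(k))
for v in range(200,305,4): print(v,c[v,284].round(1),end=';')
print()
for u in range(256,314,2): print(u,c[285,u].round(1),end=';')
E
```

```text
5.975 [ 624.1 -162.9   82.3] [-179.7   -0.    83.8] 18.3
[ 244  221   83   45 2318] [ 610.9 -160.4   58.9] [array([ 614.9, -161.2]), array([46.2, 26.6]), np.float64(83.5)]
knob ((510.2224426269531, -149.72518920898438), 20.31467628479004)
200 [ 592.5 -159.4   45.5];204 [ 594.7 -159.6   46.3];208 [ 597.  -159.9   46.5];212 [ 599.7 -160.2   45.9];216 [ 602.7 -160.5   44.4];220 [ 602.5 -160.5   52.2];224 [ 602.4 -160.5   58.9];228 [ 605.2 -160.8   57.8];232 [nan nan nan];236 [ 609.2 -161.2   59.9];240 [ 612.1 -161.5   58.8];244 [ 617.7 -162.1   51.7];248 [ 620.5 -162.4   51.3];252 [ 615.5 -161.9   67.2];256 [ 616.4 -162.    70.1];260 [ 616.  -162.    75.6];264 [ 615.2 -161.9   81.4];268 [ 615.7 -162.    84.4];272 [ 617.5 -162.1   85.3];276 [ 620.  -162.4   84.6];280 [ 622.  -162.6   85. ];284 [ 624.1 -162.9   85.3];288 [ 626.4 -163.1   85.3];292 [ 629.3 -163.4   84.3];296 [ 630.5 -163.6   86. ];300 [ 633.1 -163.9   85.5];304 [ 670.4 -167.8   35.6];
256 [ 611.3 -173.4  104.9];258 [ 611.7 -172.6  104.4];260 [ 611.8 -171.8  104.4];262 [ 612.  -171.   104.3];264 [ 618.7 -171.7   93.4];266 [ 623.7 -171.8   85.3];268 [ 624.3 -170.9   84.4];270 [ 624.1 -169.9   85. ];272 [ 624.1 -168.9   85.2];274 [ 624.2 -167.9   85.2];276 [ 624.1 -166.8   85.6];278 [ 624.6 -165.9   84.9];280 [ 624.4 -164.9   85.4];282 [ 624.7 -163.9   85.1];284 [ 624.8 -162.9   85.1];286 [ 624.8 -161.9   85.3];288 [ 624.3 -160.9   86.3];290 [ 625.3 -160.    84.8];292 [ 625.2 -159.    85.1];294 [ 625.2 -158.    85.3];296 [ 626.2 -157.    83.9];298 [ 625.8 -156.    84.7];300 [ 625.5 -155.    85.4];302 [ 624.8 -154.1   86.7];304 [ 616.  -153.2  100.9];306 [ 613.6 -152.4  104.9];308 [ 613.9 -151.6  104.6];310 [ 614.5 -150.7  103.8];312 [ 614.1 -149.9  104.6];
```

View pics/w5.png

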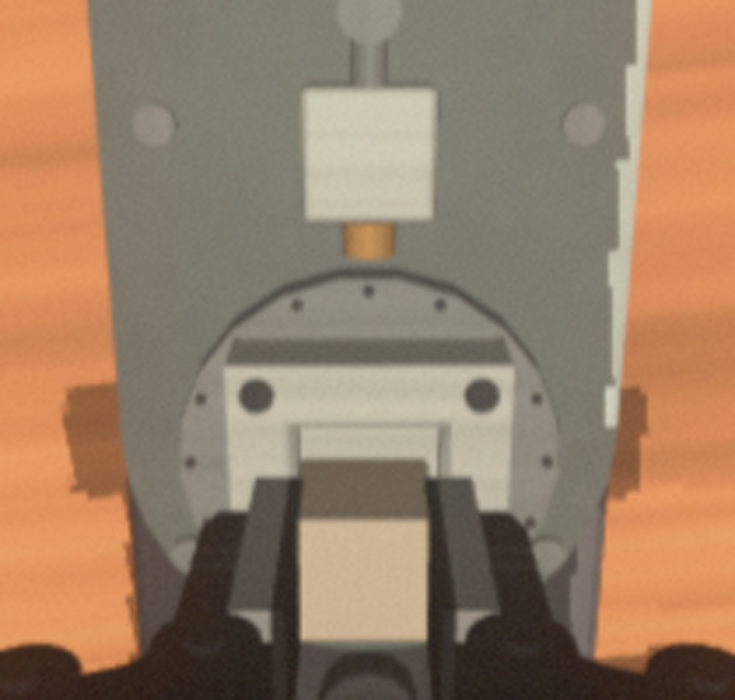

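The cube at columns 300–428 sits centred over the pocket at 296–440, about 0.7 mm short in +y. I'll correct that and go down to just above the rim.

carry_out:
  deltas:
    - {"rot":[0,0,0],"dp":[0.04,0.08,-0.1],"fingers":0}
    - {"rot":[0,0,0],"dp":[0.04,0.08,-0.3],"fingers":0}
    - {"rot":[0,0,0],"dp":[0.04,0.08,-0.4],"fingers":0}
    - {"rot":[0,0,0],"dp":[0.04,0.08,-0.4],"fingers":0}
    - {"rot":[0,0,0],"dp":[0.04,0.08,-0.4],"fingers":0}

```text
time_s: 6.65
tcp_pos: [625.9, -162.7, 81.2]
orientation: [180.0, 0.0, 83.8]
force: [0.2, -1.1, 0.0]
opening: 18.1
```

carry_out:
  deltas:
    - {"rot":[0,0,0],"dp":[0,0,0],"fingers":0}
    - {"rot":[0,0,0],"dp":[0,0,0],"fingers":0}
    - {"rot":[0,0,0],"dp":[0,0,0],"fingers":0}
    - {"rot":[0,0,0],"dp":[0,0,0],"fingers":0}
    - {"rot":[0,0,0],"dp":[0,0,0],"fingers":0}

```text
time_s: 7.28
tcp_pos: [625.9, -162.6, 81.0]
orientation: [180.0, -0.0, 83.8]
force: [0.0, 0.7, 0.0]
opening: 18.0
```

```bash
python3 - <<'E'
from look import *
d=look(56,63)
c=cloud(d)
for v in (224,226,228,256,258,260,262,264,266): print(v,c[v,284].round(1),end=';')
print()
for v in (278,285,292):
  w=np.where((c[v,:,2]>78)&(c[v,:,2]<90)&(np.arange(560)>255)&(np.arange(560)<315))[0];print(c[v,w[0]].round(1),c[v,w[-1]].round(1))
print([r.state()['tcp_pos'].round(1) for _ in range(2)])
E
```

```text
7.275 [ 625.9 -162.6   81. ] [180.   -0.   83.8] 18.0
[ 243  219   84   47 2455] [ 611.4 -160.6   58.9] [array([ 615.5, -161.3]), array([46.3, 27.8]), np.float64(83.5)]
224 [ 603.6 -160.2   59.3];226 [ 604.7 -160.3   59.6];228 [ 606.3 -160.5   58.3];256 [ 617.5 -161.7   70.3];258 [ 617.4 -161.7   72.7];260 [ 617.5 -161.7   74.7];262 [ 617.7 -161.7   76.6];264 [ 617.1 -161.7   79.8];266 [ 617.7 -161.7   80.8];
[ 621.6 -171.6   83.8] [ 622.8 -153.5   85. ]
[ 624.8 -171.9   84.9] [ 627.2 -153.8   84.3]
[ 627.9 -172.2   86.3] [ 629.9 -154.2   86.2]
[array([ 625.9, -162.7,   81. ]), array([ 625.9, -162.7,   81. ])]
```

```bash
python3 - <<'E'
from h import *
import pickle
d=pickle.load(open('w4.pkl','rb'))
print('w4 front',ray(d,[[284,205.6],[284,217.3]],59).round(1).tolist(),ray(d,[[254.5,230],[268.2,230],[298.6,230],[312.7,230]],59).round(1).tolist())
d=snap('wrist');g=cv2.cvtColor(d['frame'],cv2.COLOR_RGB2GRAY)
print('tcp',r.state()['tcp_pos'])
print(list(enumerate(g[212:272,284],212)))
print(list(enumerate(g[247,240:330],240)))
pickle.dump(d,open('w6.pkl','wb'))
E
```

```text
w4 front [[602.2, -159.8, 59.0], [611.8, -160.7, 59.0]] [[620.1, -185.1, 59.0], [621.2, -174.3, 59.0], [623.6, -150.2, 59.0], [624.7, -139.0, 59.0]]
tcp [ 625.90057518 -162.69257034   81.04099535]
[(212, np.uint8(142)), (213, np.uint8(131)), (214, np.uint8(111)), (215, np.uint8(103)), (216, np.uint8(98)), (217, np.uint8(98)), (218, np.uint8(96)), (219, np.uint8(99)), (220, np.uint8(101)), (221, np.uint8(132)), (222, np.uint8(170)), (223, np.uint8(188)), (224, np.uint8(190)), (225, np.uint8(186)), (226, np.uint8(185)), (227, np.uint8(186)), (228, np.uint8(183)), (229, np.uint8(183)), (230, np.uint8(185)), (231, np.uint8(187)), (232, np.uint8(193)), (233, np.uint8(193)), (234, np.uint8(195)), (235, np.uint8(192)), (236, np.uint8(192)), (237, np.uint8(183)), (238, np.uint8(168)), (239, np.uint8(168)), (240, np.uint8(186)), (241, np.uint8(185)), (242, np.uint8(183)), (243, np.uint8(182)), (244, np.uint8(180)), (245, np.uint8(187)), (246, np.uint8(184)), (247, np.uint8(185)), (248, np.uint8(186)), (249, np.uint8(183)), (250, np.uint8(167)), (251, np.uint8(126)), (252, np.uint8(101)), (253
[... 1681 characters left out ...]
8, np.uint8(186)), (299, np.uint8(185)), (300, np.uint8(188)), (301, np.uint8(184)), (302, np.uint8(186)), (303, np.uint8(182)), (304, np.uint8(163)), (305, np.uint8(128)), (306, np.uint8(149)), (307, np.uint8(153)), (308, np.uint8(175)), (309, np.uint8(181)), (310, np.uint8(185)), (311, np.uint8(187)), (312, np.uint8(185)), (313, np.uint8(185)), (314, np.uint8(185)), (315, np.uint8(185)), (316, np.uint8(185)), (317, np.uint8(186)), (318, np.uint8(184)), (319, np.uint8(186)), (320, np.uint8(188)), (321, np.uint8(187)), (322, np.uint8(186)), (323, np.uint8(186)), (324, np.uint8(182)), (325, np.uint8(167)), (326, np.uint8(142)), (327, np.uint8(140)), (328, np.uint8(138)), (329, np.uint8(138))]
```

```bash
python3 - <<'E'
from h import *
import pickle
d=pickle.load(open('w6.pkl','rb'))
f=lambda u,v,z:ray(d,[[u,v]],z)[0].round(1)
print('rim front',f(284,221.4,59),'pocket top',f(284,231.5,59),f(284,237.3,59),'foot',f(284,238.5,52),'cube bot',f(284,250.8,64),f(284,250.8,65),'cube top',f(284,268,84.5))
print('rim sides',f(243.6,247,59),f(325.4,247,59))
print('pocket edges 59',f(260,247,59),f(307.5,247,59),'foot',f(264.5,247,52),f(304.5,247,52))
d4=pickle.load(open('w4.pkl','rb'))
print('w4 pocket row 214 z59',ray(d4,[[284,213],[284,218]],59).round(1),ray(d4,[[284,218.3]],52).round(1))
E
```

```text
rim front [ 602.2 -160.1   59. ] pocket top [ 608.1 -160.7   59. ] [ 611.6 -161.1   59. ] foot [ 615.4 -161.5   52. ] cube bot [ 617.4 -161.7   64. ] [ 617.  -161.7   65. ] cube top [ 616.7 -161.7   84.5]
rim sides [ 615.  -184.4   59. ] [ 620.  -138.5   59. ]
pocket edges 59 [ 616.  -175.2   59. ] [ 618.9 -148.6   59. ] foot [ 619.5 -173.5   52. ] [ 622.1 -150.1   52. ]
w4 pocket row 214 z59 [[ 608.2 -160.4   59. ]
 [ 612.4 -160.8   59. ]] [[ 615.1 -161.    52. ]]
```

The rim gives the nest centre at about (625.0,-162.2). The visible floor was biased because the near rim hides part of it. I'll shift -1.7 mm in x and +0.5 mm in y, then lower slightly into the pocket while watching the force.

carry_out:
  deltas:
    - {"rot":[0,0,0],"dp":[-0.17,0.05,0],"fingers":0}
    - {"rot":[0,0,0],"dp":[-0.17,0.05,-0.2],"fingers":0}
    - {"rot":[0,0,0],"dp":[-0.17,0.05,-0.5],"fingers":0}
    - {"rot":[0,0,0],"dp":[-0.17,0.05,-0.8],"fingers":0}
    - {"rot":[0,0,0],"dp":[-0.17,0.05,-0.8],"fingers":0}

```text
time_s: 8.0
tcp_pos: [624.0, -162.1, 72.6]
orientation: [-180.0, -0.0, 83.8]
force: [-0.3, 0.9, -0.1]
opening: 18.4
```

It's in the pocket with no contact force. I'll lower it onto the floor.

carry_out:
  deltas:
    - {"rot":[0,0,0],"dp":[0,0,-0.1],"fingers":0}
    - {"rot":[0,0,0],"dp":[0,0,-0.2],"fingers":0}
    - {"rot":[0,0,0],"dp":[0,0,-0.3],"fingers":0}
    - {"rot":[0,0,0],"dp":[0,0,-0.35],"fingers":0}
    - {"rot":[0,0,0],"dp":[0,0,-0.35],"fingers":0}

```text
time_s: 8.62
tcp_pos: [624.1, -162.2, 69.5]
orientation: [-180.0, 0.0, 83.8]
force: [-0.2, 0.7, 0.1]
opening: 18.0
```

carry_out:
  deltas:
    - {"rot":[0,0,0],"dp":[0,0,-0.03],"fingers":0}
    - {"rot":[0,0,0],"dp":[0,0,-0.06],"fingers":0}
    - {"rot":[0,0,0],"dp":[0,0,-0.09],"fingers":0}
    - {"rot":[0,0,0],"dp":[0,0,-0.09],"fingers":0}
    - {"rot":[0,0,0],"dp":[0,0,-0.09],"fingers":0}

```text
time_s: 9.25
tcp_pos: [624.2, -162.2, 69.1]
orientation: [180.0, 0.0, 83.8]
force: [-0.7, 0.9, 5.9]
opening: 18.0
```

It touched the floor at TCP z 69.1 with 5.9 N, as expected for a seated cube. Now I'll release it and rise.

carry_out:
  deltas:
    - {"rot":[0,0,0],"dp":[0,0,0],"fingers":40}
    - {"rot":[0,0,0],"dp":[0,0,0],"fingers":45}
    - {"rot":[0,0,0],"dp":[0,0,0],"fingers":45}
    - {"rot":[0,0,0],"dp":[0,0,3],"fingers":45}
    - {"rot":[0,0,0],"dp":[0,0,6],"fingers":45}

```text
time_s: 9.88
tcp_pos: [623.9, -162.1, 128.9]
orientation: [-179.9, -0.0, 83.8]
force: [1.0, 0.3, -0.4]
opening: 38.6
```

carry_out:
  deltas:
    - {"rot":[0,0,0],"dp":[-2,0,2],"fingers":60}
    - {"rot":[0,0,0],"dp":[-5,0.5,3],"fingers":100}
    - {"rot":[0,0,0],"dp":[-10,1,3],"fingers":100}
    - {"rot":[0,0,0],"dp":[-14,1.3,3],"fingers":100}
    - {"rot":[0,0,0],"dp":[-14,1.3,3],"fingers":100}

```text
time_s: 10.5
tcp_pos: [481.3, -149.3, 158.9]
orientation: [-179.9, 0.0, 83.7]
force: [0.7, -1.4, 0.4]
opening: 85.3
```

```bash
python3 - <<'E'
from look import *
d=look(69,90,150);save(d,'w7.png')
c=cloud(d)
k=c.reshape(-1,3);k=k[(k[:,2]>77)&(k[:,2]<85)&(k[:,0]<545)&(k[:,0]>475)&(abs(k[:,1]+150)<32)][:,:2].astype(np.float32);print('knob',len(k),cv2.minEnclosingCircle(k))
k=c.reshape(-1,3);k=k[(k[:,2]>56)&(k[:,2]<61)&(np.hypot(k[:,0]-625,k[:,1]+162)<36)][:,:2].astype(np.float32);print('rim',cv2.minAreaRect(k))
E
```

```text
10.5 [ 481.3 -149.3  158.9] [-179.9    0.    83.7] 85.3
[ 262  230   52   52 2075] [ 506.9 -149.6   80.4] [array([ 509. , -149.9]), array([39.6, 40. ]), np.float64(52.2)]
[276 357  22  16 311] [ 621.5 -162.6   71.6] [array([ 622.1, -162.5]), array([19.5, 16.1]), np.float64(84.2)]
knob 1887 ((509.77044677734375, -149.9893341064453), 20.47799301147461)
rim ((622.1740112304688, -162.1063232421875), (46.04106521606445, 41.72837829589844), 83.630859375)
```

View pics/w7.png

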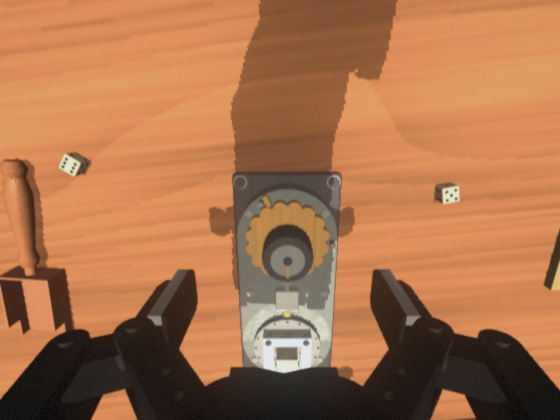

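The wrist view shows the cube seated in the nest at (287,353), its top level at about z 71.6. The knob is at (288,262), centre about (509.7,-149.9), with its pointer at home. I'm moving over the knob.

carry_out:
  deltas:
    - {"rot":[0,0,0],"dp":[1.5,0,0],"fingers":100}
    - {"rot":[0,0,0],"dp":[2.8,-0.06,-2],"fingers":100}
    - {"rot":[0,0,0],"dp":[2.8,-0.06,-4.5],"fingers":100}
    - {"rot":[0,0,0],"dp":[2.8,-0.06,-5.5],"fingers":100}
    - {"rot":[0,0,0],"dp":[2.8,-0.06,-5.5],"fingers":100}

```text
time_s: 11.18
tcp_pos: [512.8, -149.6, 103.0]
orientation: [-179.9, -0.0, 83.8]
force: [0.5, -0.0, -0.1]
opening: 85.5
```

carry_out:
  deltas:
    - {"rot":[0,0,0],"dp":[0,0,0],"fingers":100}
    - {"rot":[0,0,0],"dp":[0,0,0],"fingers":100}
    - {"rot":[0,0,0],"dp":[0,0,0],"fingers":100}
    - {"rot":[0,0,0],"dp":[0,0,0],"fingers":100}
    - {"rot":[0,0,0],"dp":[0,0,0],"fingers":100}

```text
time_s: 11.8
tcp_pos: [512.2, -149.8, 103.7]
orientation: [180.0, 0.0, 83.8]
force: [-0.0, 0.3, 0.3]
opening: 85.3
```

```bash
python3 - <<'E'
from look import *
d=look(74,86,300)
print(r.state()['qpos'].round(1))
E
```

```text
11.8 [ 512.2 -149.8  103.7] [180.    0.   83.8] 85.3
[ 249  219   70   67 3563] [ 507.6 -149.5   80.9] [array([ 509. , -149.9]), array([39.6, 39.7]), np.float64(43.7)]
[ 13.9  30.6  -3.9 112.9   3.3  36.6  91.7]
```

carry_out:
  deltas:
    - {"rot":[0,0,0],"dp":[-0.27,0,-1],"fingers":100}
    - {"rot":[0,0,0],"dp":[-0.27,0,-2.5],"fingers":100}
    - {"rot":[0,0,0],"dp":[-0.27,0,-4],"fingers":100}
    - {"rot":[0,0,0],"dp":[-0.27,0,-4.5],"fingers":100}
    - {"rot":[0,0,0],"dp":[-0.27,0,-4.5],"fingers":100}

```text
time_s: 12.48
tcp_pos: [509.2, -149.7, 58.0]
orientation: [-179.9, -0.0, 83.8]
force: [-0.6, -0.6, 0.2]
opening: 85.4
```

carry_out:
  deltas:
    - {"rot":[0,0,0],"dp":[0,0,0],"fingers":60}
    - {"rot":[0,0,0],"dp":[0,0,0],"fingers":30}
    - {"rot":[0,0,0],"dp":[0,0,0],"fingers":0}
    - {"rot":[0,0,0],"dp":[0,0,0],"fingers":0}
    - {"rot":[0,0,0],"dp":[0,0,0],"fingers":0}

```text
time_s: 13.1
tcp_pos: [509.7, -149.6, 59.3]
orientation: [179.9, -0.0, 83.8]
force: [-0.8, 2.8, 6.1]
opening: 38.8
```

```bash
cat > st.py <<'E'
from bench import r
s=r.state();print(s['time_s'],s['tcp_pos'].round(2),s['orientation'].round(2),'F',s['force'].round(1),'T',s['torque'].round(3),round(s['opening'],1),s['joint_efforts'].round(2))
E
python3 st.py
```

```text
13.1 [ 509.75 -149.56   59.3 ] [ 1.7995e+02 -1.0000e-02  8.3770e+01] F [-0.8  2.8  6.1] T [ 0.355  0.234 -0.057] 38.8 [ 4.700e-01 -6.295e+01  1.430e+00 -1.577e+01  2.600e-01 -4.900e-01
  1.000e-02]
```

The grip is firm at 38.8 mm. Now I'll turn towards the first click and feel the torque.

carry_out:
  deltas:
    - {"rot":[0,0,-0.06],"dp":[0,0,0],"fingers":0}
    - {"rot":[0,0,-0.12],"dp":[0,0,0],"fingers":0}
    - {"rot":[0,0,-0.15],"dp":[0,0,0],"fingers":0}
    - {"rot":[0,0,-0.15],"dp":[0,0,0],"fingers":0}
    - {"rot":[0,0,-0.15],"dp":[0,0,0],"fingers":0}

```text
time_s: 13.72
tcp_pos: [509.8, -149.4, 59.3]
orientation: [179.9, -0.0, 75.2]
force: [-1.0, 1.5, 7.3]
opening: 38.9
```

```bash
python3 st.py
```

```text
13.725 [ 509.77 -149.44   59.3 ] [ 1.7995e+02 -2.0000e-02  7.5190e+01] F [-1.   1.5  7.3] T [ 0.386  0.299 -0.007] 38.9 [ 5.800e-01 -6.284e+01  2.230e+00 -1.573e+01  3.000e-01 -5.100e-01
  1.000e-02]
```

carry_out:
  deltas:
    - {"rot":[0,0,-0.06],"dp":[0,0,0],"fingers":0}
    - {"rot":[0,0,-0.12],"dp":[0,0,0],"fingers":0}
    - {"rot":[0,0,-0.15],"dp":[0,0,0],"fingers":0}
    - {"rot":[0,0,-0.15],"dp":[0,0,0],"fingers":0}
    - {"rot":[0,0,-0.15],"dp":[0,0,0],"fingers":0}

```text
time_s: 14.35
tcp_pos: [509.8, -149.4, 59.3]
orientation: [180.0, -0.0, 66.6]
force: [-1.5, 2.3, 6.2]
opening: 38.1
```

```bash
python3 st.py
```

```text
14.35 [ 509.76 -149.4    59.28] [ 1.7996e+02 -4.0000e-02  6.6570e+01] F [-1.5  2.3  6.2] T [ 0.465  0.204 -0.142] 38.1 [  0.59 -62.67   2.92 -15.64   0.52  -0.52   0.2 ]
```

carry_out:
  deltas:
    - {"rot":[0,0,-0.04],"dp":[0,0,0],"fingers":0}
    - {"rot":[0,0,-0.093],"dp":[0,0,0],"fingers":0}
    - {"rot":[0,0,-0.093],"dp":[0,0,0],"fingers":0}
    - {"rot":[0,0,-0.093],"dp":[0,0,0],"fingers":0}
    - {"rot":[0,0,-0.093],"dp":[0,0,0],"fingers":0}

```text
time_s: 14.98
tcp_pos: [509.8, -149.3, 59.3]
orientation: [180.0, -0.0, 61.3]
force: [-1.3, 1.8, 6.2]
opening: 38.6
```

```bash
python3 st.py
```

```text
14.975 [ 509.83 -149.29   59.31] [ 1.7996e+02 -5.0000e-02  6.1270e+01] F [-1.3  1.8  6.2] T [ 0.495  0.189 -0.008] 38.6 [ 8.900e-01 -6.256e+01  3.530e+00 -1.557e+01  4.000e-01 -5.300e-01
  5.000e-02]
```

About one click's worth of turn, and the torque is back near zero. For the second click I'll take finer steps.

carry_out:
  deltas:
    - {"rot":[0,0,-0.05],"dp":[0,0,0],"fingers":0}
    - {"rot":[0,0,-0.1],"dp":[0,0,0],"fingers":0}
    - {"rot":[0,0,-0.1],"dp":[0,0,0],"fingers":0}
    - {"rot":[0,0,-0.1],"dp":[0,0,0],"fingers":0}
    - {"rot":[0,0,-0.1],"dp":[0,0,0],"fingers":0}

```text
time_s: 15.6
tcp_pos: [509.9, -149.2, 59.3]
orientation: [180.0, -0.1, 55.5]
force: [-1.8, 2.1, 6.5]
opening: 38.5
```

```bash
python3 st.py
```

```text
15.6 [ 509.85 -149.23   59.3 ] [ 1.7997e+02 -6.0000e-02  5.5550e+01] F [-1.8  2.1  6.5] T [ 0.531  0.176 -0.02 ] 38.5 [ 1.030e+00 -6.249e+01  4.090e+00 -1.549e+01  3.900e-01 -5.400e-01
  2.000e-02]
```

carry_out:
  deltas:
    - {"rot":[0,0,-0.05],"dp":[0,0,0],"fingers":0}
    - {"rot":[0,0,-0.1],"dp":[0,0,0],"fingers":0}
    - {"rot":[0,0,-0.1],"dp":[0,0,0],"fingers":0}
    - {"rot":[0,0,-0.1],"dp":[0,0,0],"fingers":0}
    - {"rot":[0,0,-0.1],"dp":[0,0,0],"fingers":0}

```text
time_s: 16.23
tcp_pos: [509.9, -149.2, 59.3]
orientation: [180.0, -0.1, 49.8]
force: [-0.3, 2.7, 6.3]
opening: 38.3
```

```bash
python3 st.py
```

```text
16.225 [ 509.91 -149.17   59.3 ] [ 1.7997e+02 -6.0000e-02  4.9830e+01] F [-0.3  2.7  6.3] T [0.558 0.17  0.022] 38.3 [ 1.200e+00 -6.240e+01  4.650e+00 -1.539e+01  3.500e-01 -5.500e-01
 -3.000e-02]
```

carry_out:
  deltas:
    - {"rot":[0,0,-0.05],"dp":[0,0,0],"fingers":0}
    - {"rot":[0,0,-0.1],"dp":[0,0,0],"fingers":0}
    - {"rot":[0,0,-0.1],"dp":[0,0,0],"fingers":0}
    - {"rot":[0,0,-0.1],"dp":[0,0,0],"fingers":0}
    - {"rot":[0,0,-0.1],"dp":[0,0,0],"fingers":0}

```text
time_s: 16.85
tcp_pos: [510.0, -149.2, 59.3]
orientation: [180.0, -0.1, 44.1]
force: [-0.3, 2.9, 5.7]
opening: 38.6
```

```bash
python3 st.py
```

```text
16.85 [ 509.96 -149.18   59.32] [ 1.7998e+02 -8.0000e-02  4.4060e+01] F [-0.3  2.9  5.7] T [ 0.584  0.146 -0.264] 38.6 [  1.04 -62.32   4.99 -15.27   0.65  -0.52   0.26]
```

carry_out:
  deltas:
    - {"rot":[0,0,-0.05],"dp":[0,0,0],"fingers":0}
    - {"rot":[0,0,-0.093],"dp":[0,0,0],"fingers":0}
    - {"rot":[0,0,-0.093],"dp":[0,0,0],"fingers":0}
    - {"rot":[0,0,-0.093],"dp":[0,0,0],"fingers":0}
    - {"rot":[0,0,-0.093],"dp":[0,0,0],"fingers":0}

```text
time_s: 17.48
tcp_pos: [510.0, -149.1, 59.3]
orientation: [180.0, -0.1, 38.8]
force: [-0.4, 2.6, 7.3]
opening: 38.4
```

```bash
python3 st.py; python3 - <<'E'
from look import *
d=look(69,76,100);save(d,'w8.png')
E
```

```text
17.475 [ 510.02 -149.1    59.33] [ 1.7998e+02 -8.0000e-02  3.8770e+01] F [-0.4  2.6  7.3] T [0.57  0.024 0.022] 38.4 [ 1.370e+00 -6.221e+01  5.640e+00 -1.514e+01  4.400e-01 -5.300e-01
  1.000e-02]
17.475 [ 510.  -149.1   59.3] [ 1.80e+02 -1.00e-01  3.88e+01] 38.4
[ 210  254  147   37 1052] [ 501.3 -139.5   72.6] [array([ 501.8, -139.7]), array([65.8, 15.8]), np.float64(38.7)]
[412 406  15  14 115] [ 614.6 -163.4   71.3] [array([ 614.8, -163.5]), array([6.9, 9.1]), np.float64(59.7)]
```

View pics/w8.png

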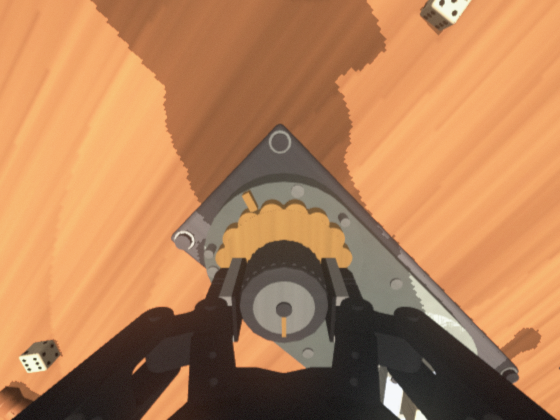

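The pointer at (284,325) still lines up with the gripper, so there's no slip. The knob is at 45°, on the second stop. Now the third click.

carry_out:
  deltas:
    - {"rot":[0,0,-0.05],"dp":[0,0,0],"fingers":0}
    - {"rot":[0,0,-0.1],"dp":[0,0,0],"fingers":0}
    - {"rot":[0,0,-0.15],"dp":[0,0,0],"fingers":0}
    - {"rot":[0,0,-0.15],"dp":[0,0,0],"fingers":0}
    - {"rot":[0,0,-0.15],"dp":[0,0,0],"fingers":0}

```text
time_s: 18.15
tcp_pos: [510.1, -149.0, 59.3]
orientation: [-180.0, -0.1, 30.2]
force: [-0.9, 2.9, 7.0]
opening: 38.7
```

```bash
python3 st.py
```

```text
18.15 [ 510.09 -148.99   59.32] [-1.800e+02 -9.000e-02  3.019e+01] F [-0.9  2.9  7. ] T [0.623 0.09  0.062] 38.7 [ 1.460e+00 -6.196e+01  6.420e+00 -1.496e+01  4.300e-01 -5.300e-01
 -4.000e-02]
```

carry_out:
  deltas:
    - {"rot":[0,0,-0.05],"dp":[0,0,0],"fingers":0}
    - {"rot":[0,0,-0.1],"dp":[0,0,0],"fingers":0}
    - {"rot":[0,0,-0.15],"dp":[0,0,0],"fingers":0}
    - {"rot":[0,0,-0.15],"dp":[0,0,0],"fingers":0}
    - {"rot":[0,0,-0.15],"dp":[0,0,0],"fingers":0}

```text
time_s: 18.77
tcp_pos: [510.2, -149.0, 59.3]
orientation: [-180.0, -0.1, 21.6]
force: [1.2, 4.0, 3.4]
opening: 38.4
```

```bash
python3 st.py
```

```text
18.775 [ 510.21 -148.98   59.3 ] [-1.7999e+02 -1.0000e-01  2.1580e+01] F [1.2 4.  3.4] T [ 0.596 -0.121 -0.111] 38.4 [  1.44 -62.32   7.14 -14.7    0.57  -0.39   0.08]
```

carry_out:
  deltas:
    - {"rot":[0,0,-0.05],"dp":[0,0,0],"fingers":0}
    - {"rot":[0,0,-0.093],"dp":[0,0,0],"fingers":0}
    - {"rot":[0,0,-0.093],"dp":[0,0,0],"fingers":0}
    - {"rot":[0,0,-0.093],"dp":[0,0,0],"fingers":0}
    - {"rot":[0,0,-0.093],"dp":[0,0,0],"fingers":0}

```text
time_s: 19.4
tcp_pos: [510.3, -149.0, 59.3]
orientation: [-180.0, -0.1, 16.3]
force: [1.3, 3.1, 5.6]
opening: 38.7
```

```bash
python3 st.py; python3 - <<'E'
from h import *
a=snap('wrist');b=snap('top')
A=cv2.resize(a['frame'][200:420,180:420,::-1],None,fx=1.65,fy=1.65)
B=cv2.resize(b['frame'][140:270,305:385,::-1],None,fx=4.5,fy=4.5,interpolation=cv2.INTER_CUBIC)
o=np.zeros((585,A.shape[1]+B.shape[1],3),np.uint8);o[:A.shape[0],:A.shape[1]]=A;o[:B.shape[0],A.shape[1]:]=B;cv2.imwrite('pics/fin.png',o)
c=cloud(b)
p=c[165:212,318:375].reshape(-1,3)
for z0,z1 in((54,63),(66,78)):
    q=p[(p[:,2]>z0)&(p[:,2]<z1)];print(len(q),q.mean(0).round(1),cv2.minAreaRect(q[:,:2].astype(np.float32)))
E
```

```text
19.4 [ 510.27 -148.97   59.3 ] [-1.7998e+02 -1.0000e-01  1.6260e+01] F [1.3 3.1 5.6] T [ 0.658 -0.048 -0.086] 38.7 [ 1.640e+00 -6.192e+01  7.590e+00 -1.452e+01  5.600e-01 -4.600e-01
  6.000e-02]
267 [ 622.3 -163.    57.7] ((622.7096557617188, -163.39080810546875), (46.22323989868164, 46.918907165527344), 17.366018295288086)
76 [ 628.4 -164.3   70.8] ((648.7918701171875, -163.53758239746094), (21.594890594482422, 73.49842834472656), 89.20677947998047)
```

View pics/fin.png

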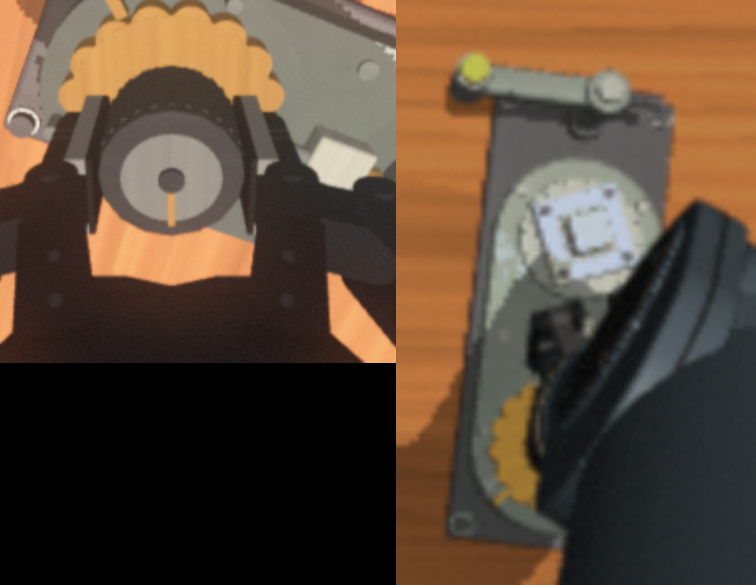

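carry_out:
  deltas:
    - {"rot":[0,0,0],"dp":[0,0,0],"fingers":0}
    - {"rot":[0,0,0],"dp":[0,0,0],"fingers":0}
    - {"rot":[0,0,0],"dp":[0,0,0],"fingers":0}
    - {"rot":[0,0,0],"dp":[0,0,0],"fingers":0}
    - {"rot":[0,0,0],"dp":[0,0,0],"fingers":0}

```text
time_s: 20.12
tcp_pos: [510.3, -148.9, 59.3]
orientation: [-180.0, -0.1, 16.3]
force: [1.0, 3.1, 6.3]
opening: 38.8
```

```bash
python3 - <<'E'
from h import *
T=[]
for i in range(6):
    d=r.snapshot('wrist');T.append(r.state()['torque'][2])
print(np.round(T,3),r.state()['orientation'])
c=d['frame'].astype(int);m=(c[...,0]-c[...,2]>60)&(c[...,0]>120);m[:312]=0;m[340:]=0;m[:,:270]=0;m[:,300:]=0
v,u=np.where(m);print('pointer',len(u),u.mean(),np.polyfit(v,u,1) if len(u)>5 else '')
E
```

```text
[-0.048 -0.049 -0.105 -0.039 -0.042 -0.054] [-1.79977993e+02 -1.04637772e-01  1.62603018e+01]
pointer 93 283.1720430107527 [2.53419233e-02 2.74904854e+02]
```

```bash
python3 -c "
from bench import r
print(r.hand_in()); print(r.state()['time_s'])"
```

```text
the job is handed in; nothing more can be done
None
the job is handed in; nothing more can be done
```

The cube is seated in the nest, the knob has been turned three clicks clockwise, and I handed the job in at about 20 s with the gripper still holding the knob. The hand-in gave no verdict.

- **Cube:** I took the plain cube from the middle pocket of the tray and lowered it into the nest while the knob was at home. It met the floor at the expected height with about 6 N, and its top read 71.6 mm against 72 mm nominal.
- **Knob:** I gripped it and turned it 67.5° in total. I felt the detent's pull and its release at each of the three clicks.
- **Final checks:**
  - **Third stop:** The wrist yaw was 16.3°, down from 83.8° at home, and the knob's pointer still lined up with the jaws, so it did not slip.
  - **Nest:** From above, the nest block had turned with the knob to about 17° with the cube in it.
  - **Torque:** It averaged about -0.056 N m, the same as the single reading at home.

Some checks did not agree fully. The top camera placed things 2–3 mm away from the wrist camera, so I relied on the wrist camera and on contact. In the last overhead image the depth reading on the cube was spoiled by the gripper, so its final place rests on the picture alone. The rise in torque before each click was weaker than the 0.15 N m stated, while the pull after the second click read stronger, at 0.26 N m. The torque readings are noisy.

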